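# Sanitise the bedside handsets under the ring lamp

### The job

Turn the lamp's dial to the fourth click clockwise from off (the orange dot) and let go of it. Then take whichever handsets are there in the order white, red, blue, black, hold each one upright with its front and then its back square to the centre of the lamp, about 7 cm away, for two seconds each, and stand it upright on the cork mat. When all are on the mat, turn the dial back to off (the black dot), without moving the other things about.

Things in the scene. Friction and masses are not known exactly. Their poses are not given: they have to be found in the camera images.
- white_mid (a point): The white handset (it may be absent): a remote control that stands upright on a weighted foot. Body 30 mm deep (its x), 46 mm wide (its y), from 12 to 100 mm above its underside; grey foot 56 x 56 x 12 mm; about 0.2 kg. This point is at its centre, 50 mm above its underside. Its own -x is the front (dark screen and keys), +x the back (grey battery door), z up. A good grip is from above across the 46 mm width, near the top, which leaves front and back clear.
- red_mid (a point): The red handset (it may be absent): a remote control that stands upright on a weighted foot. Body 30 mm deep (its x), 46 mm wide (its y), from 12 to 100 mm above its underside; grey foot 56 x 56 x 12 mm; about 0.2 kg. This point is at its centre, 50 mm above its underside. Its own -x is the front (dark screen and keys), +x the back (grey battery door), z up. A good grip is from above across the 46 mm width, near the top, which leaves front and back clear.
- blue_mid (a point): The blue handset (it may be absent): a remote control that stands upright on a weighted foot. Body 30 mm deep (its x), 46 mm wide (its y), from 12 to 100 mm above its underside; grey foot 56 x 56 x 12 mm; about 0.2 kg. This point is at its centre, 50 mm above its underside. Its own -x is the front (dark screen and keys), +x the back (grey battery door), z up. A good grip is from above across the 46 mm width, near the top, which leaves front and back clear.
- black_mid (a point): The black handset (it may be absent): a remote control that stands upright on a weighted foot. Body 30 mm deep (its x), 46 mm wide (its y), from 12 to 100 mm above its underside; grey foot 56 x 56 x 12 mm; about 0.2 kg. This point is at its centre, 50 mm above its underside. Its own -x is the front (dark screen and keys), +x the back (grey battery door), z up. A good grip is from above across the 46 mm width, near the top, which leaves front and back clear.
- lamp: The germ-killing ring lamp, fixed: a black disc 156 mm across with a violet ring round its edge, standing upright on a post and a round foot (130 mm across, 16 mm high). Origin on the table under the lamp; its own -x is the way the disc faces, level. Its top is 256 mm above the table.
- lamp_ring (a point): The white dot at the centre of the lamp's face, 170 mm above the table, in the plane of the disc's face. A side of a handset is presented by holding the middle of that side level with this dot, square to the disc and about 70 mm in front of it; the handset stays upright (its middle then 85 mm out from the dot).
- dial_box: The lamp's control box, fixed: a white box 130 x 130 x 50 mm, origin under its centre. Seven dots on its top mark the dial's seven positions, 46 mm from its axis: a large black dot for off (on its own -x side), then clockwise three small grey, a large orange (the fourth click) and two small grey dots.
- dial (a joint): The dial's angle in rad, 0 at off, growing clockwise seen from above; 0.5236 (30 degrees) a click, from 0 to 6 clicks (stops at both ends). It clicks into the nearest position by itself when let go; turning past a click takes about 0.08 N m.
- dial_grip (a point): On the dial's vertical axis, 83 mm above the table, at the height to grip: the black dial has an upright bar 48 mm long, 14 mm thick, from 59 to 93 mm above the table. A white line on top of the bar is its pointer; it points along this point's own -x (along the bar), to the black dot at off.
- mat: The clean cork mat, fixed on the table: 130 mm (its x) by 290 mm (its y), 4 mm thick, origin under its centre. Room for three handsets side by side along its y.
- carafe: Bystander, not to be moved: a glass bottle 210 mm tall, 72 mm across; origin under its centre.
- tumbler: Bystander, not to be moved: a clear glass 72 mm across, 85 mm tall; origin under its centre.
- votive: Bystander, not to be moved: a green candle glass 60 mm across, 60 mm tall; origin under its centre.
- notepad: Bystander, not to be moved: a white pad 150 x 105 x 12 mm lying flat; origin under its centre.
- novels: Bystander, not to be moved: three stacked books, 120 x 180 x 60 mm; origin under its centre.
- tealight: Bystander, not to be moved: a small metal candle cup 40 mm across, 18 mm high; origin under its centre.
There are look-alikes about, which are no part of the job. What is shaped like the part that bears white_mid but green or purple is not meant. What is shaped like the part that bears blue_mid but turquoise is not meant.

How it is judged (in metres and radians):
On the way, in this order (a step that is already met when the one before it is completed fails the run):
1. the dial stands on its fourth click, the orange dot, and is let go (value of joint dial between 1.9644 and 2.2244 rad and contact force between the fingers and dial_box below 0.2 N), for 0.3 s.
2. the front of the white handset is held square to the lamp's centre, 45 to 95 mm from it (x of lamp_ring in the frame of white_mid between -0.11 and -0.06 m and y of lamp_ring in the frame of white_mid between -0.03 and 0.03 m and z of lamp_ring in the frame of white_mid between -0.03 and 0.03 m and angle between the x axis of white_mid and the x axis of lamp, either way round below 0.3 rad), for 1.2 s.
3. the back of the white handset is held square to the lamp's centre, 45 to 95 mm from it (x of lamp_ring in the frame of white_mid between 0.06 and 0.11 m and y of lamp_ring in the frame of white_mid between -0.03 and 0.03 m and z of lamp_ring in the frame of white_mid between -0.03 and 0.03 m and angle between the x axis of white_mid and the x axis of lamp, either way round below 0.3 rad), for 1.2 s.
4. the front of the red handset is held square to the lamp's centre, 45 to 95 mm from it (x of lamp_ring in the frame of red_mid between -0.11 and -0.06 m and y of lamp_ring in the frame of red_mid between -0.03 and 0.03 m and z of lamp_ring in the frame of red_mid between -0.03 and 0.03 m and angle between the x axis of red_mid and the x axis of lamp, either way round below 0.3 rad), for 1.2 s.
5. the back of the red handset is held square to the lamp's centre, 45 to 95 mm from it (x of lamp_ring in the frame of red_mid between 0.06 and 0.11 m and y of lamp_ring in the frame of red_mid between -0.03 and 0.03 m and z of lamp_ring in the frame of red_mid between -0.03 and 0.03 m and angle between the x axis of red_mid and the x axis of lamp, either way round below 0.3 rad), for 1.2 s.
6. the front of the blue handset is held square to the lamp's centre, 45 to 95 mm from it (x of lamp_ring in the frame of blue_mid between -0.11 and -0.06 m and y of lamp_ring in the frame of blue_mid between -0.03 and 0.03 m and z of lamp_ring in the frame of blue_mid between -0.03 and 0.03 m and angle between the x axis of blue_mid and the x axis of lamp, either way round below 0.3 rad), for 1.2 s.
7. the back of the blue handset is held square to the lamp's centre, 45 to 95 mm from it (x of lamp_ring in the frame of blue_mid between 0.06 and 0.11 m and y of lamp_ring in the frame of blue_mid between -0.03 and 0.03 m and z of lamp_ring in the frame of blue_mid between -0.03 and 0.03 m and angle between the x axis of blue_mid and the x axis of lamp, either way round below 0.3 rad), for 1.2 s.
8. the front of the black handset is held square to the lamp's centre, 45 to 95 mm from it (x of lamp_ring in the frame of black_mid between -0.11 and -0.06 m and y of lamp_ring in the frame of black_mid between -0.03 and 0.03 m and z of lamp_ring in the frame of black_mid between -0.03 and 0.03 m and angle between the x axis of black_mid and the x axis of lamp, either way round below 0.3 rad), for 1.2 s.
9. the back of the black handset is held square to the lamp's centre, 45 to 95 mm from it (x of lamp_ring in the frame of black_mid between 0.06 and 0.11 m and y of lamp_ring in the frame of black_mid between -0.03 and 0.03 m and z of lamp_ring in the frame of black_mid between -0.03 and 0.03 m and angle between the x axis of black_mid and the x axis of lamp, either way round below 0.3 rad), for 1.2 s.
10. all the handsets stand on the mat, with the dial still on the fourth click (value of joint dial between 1.9644 and 2.2244 rad and x of white_mid in the frame of mat between -0.065 and 0.065 m and y of white_mid in the frame of mat between -0.145 and 0.145 m and z of white_mid in the frame of mat between 0.045 and 0.063 m and angle between each of white_mid, red_mid, blue_mid, black_mid's own z axis and vertical below 0.12 rad and x of red_mid in the frame of mat between -0.065 and 0.065 m and y of red_mid in the frame of mat between -0.145 and 0.145 m and z of red_mid in the frame of mat between 0.045 and 0.063 m and x of blue_mid in the frame of mat between -0.065 and 0.065 m and y of blue_mid in the frame of mat between -0.145 and 0.145 m and z of blue_mid in the frame of mat between 0.045 and 0.063 m and x of black_mid in the frame of mat between -0.065 and 0.065 m and y of black_mid in the frame of mat between -0.145 and 0.145 m and z of black_mid in the frame of mat between 0.045 and 0.063 m), for 0.2 s.
At the end, for the whole second after the job is handed in: The dial is at off (within 0.13 rad), and every handset that is there stands upright (within 0.12 rad) on the mat with its middle over the mat (value of joint dial below 0.13 rad and x of white_mid in the frame of mat between -0.065 and 0.065 m and y of white_mid in the frame of mat between -0.145 and 0.145 m and z of white_mid in the frame of mat between 0.045 and 0.063 m and angle between each of white_mid, red_mid, blue_mid, black_mid's own z axis and vertical below 0.12 rad and x of red_mid in the frame of mat between -0.065 and 0.065 m and y of red_mid in the frame of mat between -0.145 and 0.145 m and z of red_mid in the frame of mat between 0.045 and 0.063 m and x of blue_mid in the frame of mat between -0.065 and 0.065 m and y of blue_mid in the frame of mat between -0.145 and 0.145 m and z of blue_mid in the frame of mat between 0.045 and 0.063 m and x of black_mid in the frame of mat between -0.065 and 0.065 m and y of black_mid in the frame of mat between -0.145 and 0.145 m and z of black_mid in the frame of mat between 0.045 and 0.063 m); the robot touches nothing.
It fails at once if a bystander is shifted by more than 4 cm (distance of any of carafe, tumbler, votive, notepad, novels, tealight from where it was at the start of the episode above 0.04 m).
Of white, red, blue, black only 2 to 3 are there at a start; the rules pass over those that are not, and their reading is None.
At some moment in a run one of white, red, blue, black may be knocked a few centimetres aside while the robot is not near it.
It also fails if it takes over 210 s, if anything falls off the work surface, if the arm or the gripper's body presses on something with over 40 N, if the wrist force passes 120 N, or if a joint passes its speed limit or range.

### The arm

A 6-joint arm with a two-finger parallel gripper is mounted at the origin on the work surface. World frame = base frame: x ahead of the robot, y to its left, z up, the work surface at z = 0. Lengths are in mm, angles in rad, forces in N, time in s.
With the tool pointing down it reaches from about 375 to 925 mm from the base axis. Payload 5.7 kg.
Tool frame: the origin (TCP) lies on the centre line of the jaws, within the pads' length; the fingertips stand 8 mm ahead of it and the grasp point (between the pads) lies 11 mm behind it; z points along the fingers, y is the line along which they close (so a half turn about z gives the same grasp; the last joint's range is limited). The gripper opens to 88 mm and grips with 3 to 60 N. Pads are 20 mm wide; open, the fingers measure 115 mm over their backs; the gripper's body (75 mm by 178 mm) begins 61 mm behind the grasp point.
Start: joints at [-1.259, 0.359, 1.51, -0, 1.272, -0.115], TCP at [248.358, -546.152, 230.623] pointing down, gripper open.
Joint ranges: [-2.97, 2.97], [-1.01, 2.36], [0.21, 2.38], [-0.96, 4.11], [0.2, 2.71], [-2.98, 2.98]. Speed limits (rad/s): [2.39, 2.39, 3.14, 3.14, 3.14, 3.14].

### API

Orientations are given as a unit quaternion [x, y, z, w].
In Python, from cell import read_state, capture, order gives the robot as it stands.
- The arm moves only by the tool drive_tool, never from a script. Its argument "motion" is a list of rows, each a list of 5 numbers: the shift along the tool's x, y, z in m, then the turn about the tool's z in rad, then the closure, from 0 (fully open) to 1 (shut). In form: [[x, y, z, spin, hand], ...]. A call has exactly 8 rows; each row shifts and turns the commanded pose from where the row before left it, along the tool's axes as they then stand; what a row does not reach is not made up. A row lasts 1/8 s, in which the tool goes at most 62.5 mm and 10.7 degrees, less where a joint would pass 70% of its speed; a pose out of reach is approached as far as the arm can. A call is refused whole if a number of a shift passes 0.0625 or a number of a turn 0.188, either way. A call with a gripper value outside its range is refused whole. The fingers move at their own pace and stop on an object; "newtons" is the grip in N (left out, the last holds). Time passes only in rows, so rows that do not move let the fingers close, or fill a call up. It gives the time, the measured TCP pose, the force, the opening and the grip force at its end, in the units of the state.
- read_state(): the state, without advancing time (a new reading comes with each control period).
- capture(name): name is "side" or "top"; returns a dict with "pixels" (400x640x3 uint8, blue, green, red), "intrinsics" (3x3 intrinsics, pixels), "R" (3x3) and "t" (3): a world point X has camera coordinates R X + t. Camera axes: x right, y down, z forward; pixel columns grow to the right and rows downward; lengths in mm; the calibration is good to about 2 mm. A picture is of the moment at which its call begins. There is no depth.
- order.close_job(): hands the job in; it is judged then, once.
The state is a dict: "t": time; "joints": joint angles; "qd": joint speeds; "tau": joint torques, N m; "eef_pos": TCP position; "orientation": TCP orientation; "contact_force": force on the tool from outside, world axes, zero at the start; "wrist_torque": the same for the moment, N m; "opening": opening from 0.0 (shut) to 1.0 (fully open); "gripper_force": force on a finger pad.
Only numpy, scipy, OpenCV 4.12 (cv2) and the standard library are available. Lean on these libraries where they do the work, as an engineer would, in place of code of your own. Each camera call takes 0.05 s, during which the arm holds its last target. There are 200 camera calls.

## Working session

There is one attempt and no reset: what is moved stays moved. The work goes in short steps, Python scripts to look and compute and a tool call to move; the robot and the scene stay as the last step left them, time stands still between calls to the robot, and variables do not carry over. Pictures are saved under pics/ and viewed, at most 14 in all, crops included, and the job is handed in when it is done.

Besides the shell and the picture viewer there is one more tool, called after "Emit:" as name(argument=value, ...), one argument or row to a line, values as JSON. drive_tool: Moves the arm, as the interface text tells. Its arguments: {"type":"object","properties":{"motion":{"type":"array"},"newtons":{"type":"number"}},"required":["motion"]}

```bash
mkdir -p pics; ls; cat > h.py <<'E'
import numpy as np,cv2
from cell import read_state,capture,order
def snap(n,f):
    c=capture(n); cv2.imwrite('pics/'+f,c['pixels']); np.savez('pics/'+n+'.npz',**c); return c
def ray(c,u,v,z):
    K,R,t=c['intrinsics'],c['R'],c['t']; d=R.T@np.linalg.solve(K,[u,v,1.]); o=-R.T@t
    return (o+d*(z-o[2])/d[2])
def proj(c,X):
    p=c['intrinsics']@(c['R']@np.array(X,float)+c['t']); return p[:2]/p[2]
E
python3 - <<'E'
from h import *
for n in('top','side'):
    c=snap(n,n+'0.png'); print(n,-c['R'].T@c['t'],c['R'][2],c['intrinsics'][0])
print(read_state())
E
```

```text
pics
top [ 256.26954806   -5.4589338  1493.51800362] [ 0.15107678 -0.0025411  -0.98851877] [516.38960921   0.         320.61944512]
side [ 210.89704654  753.80727571 1021.83100279] [ 0.2049829  -0.63677199 -0.74330575] [463.40686963   0.         323.73396645]
{'t': 0.1, 'joints': array([-1.25909512e+00,  3.59424429e-01,  1.51130027e+00, -4.02681386e-05,
        1.27248978e+00, -1.15057948e-01]), 'qd': array([ 1.69298024e-03, -2.96564443e-03, -6.18904918e-04,  5.60213786e-05,
       -9.72825291e-04,  2.23297102e-04]), 'tau': array([ 5.01760478e-04, -5.16355312e+01, -2.71406364e+01,  6.76802499e-02,
        2.76298419e-02, -4.73688647e-05]), 'eef_pos': array([ 248.17277756, -545.61570598,  229.90783033]), 'orientation': array([ 9.77319247e-01,  2.11769762e-01, -9.87491948e-05, -8.05109663e-04]), 'contact_force': array([-0.2263203 ,  0.03077608,  1.08322793]), 'wrist_torque': array([-0.01147496,  0.02997113, -0.00165367]), 'gripper_force': 0.0, 'opening': 1.0004767563610915}
```

View pics/top0.png

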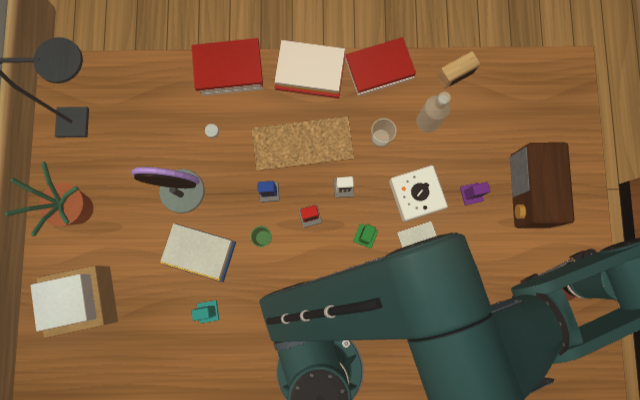

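View pics/side0.png

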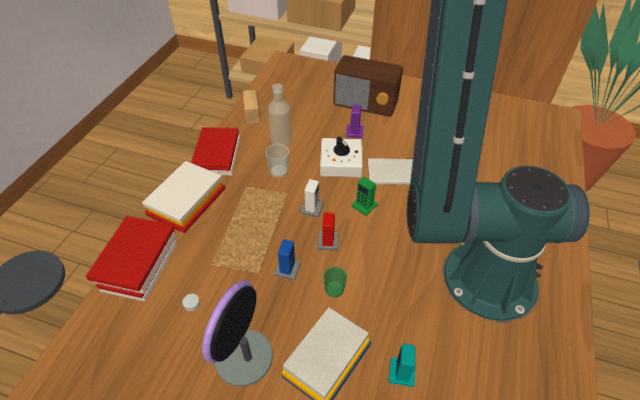

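The top view shows white at (345,187), red at (310,215), blue at (268,190), the lamp foot at (182,190), the mat at (303,143) and the dial box at (418,192). Black is absent. I'll zoom in on the details.

```bash
python3 - <<'E'
from h import *
a=cv2.imread('pics/top0.png');b=cv2.imread('pics/side0.png')
z=lambda i,x,y,w,h,k:cv2.resize(i[y:y+h,x:x+w],None,fx=k,fy=k,interpolation=cv2.INTER_CUBIC)
A=z(a,120,150,120,75,3.2);B=z(b,190,270,120,75,3.2)
C=z(a,240,160,120,75,3.2);D=z(a,380,155,120,75,3.2)
cv2.imwrite('pics/c1.png',np.vstack([np.hstack([A,B]),np.hstack([C,D])]))
b2=z(b,260,120,120,170,3.4);cv2.imwrite('pics/c2.png',b2)
E
```

```text
(no output)
```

View pics/c1.png

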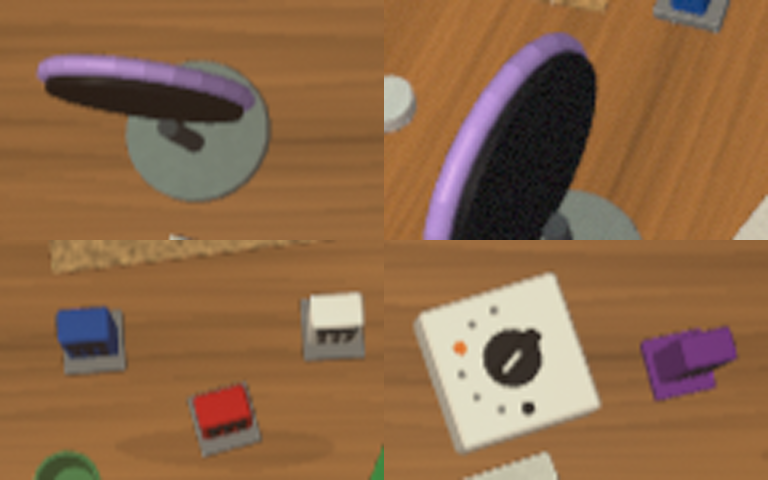

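View pics/c2.png

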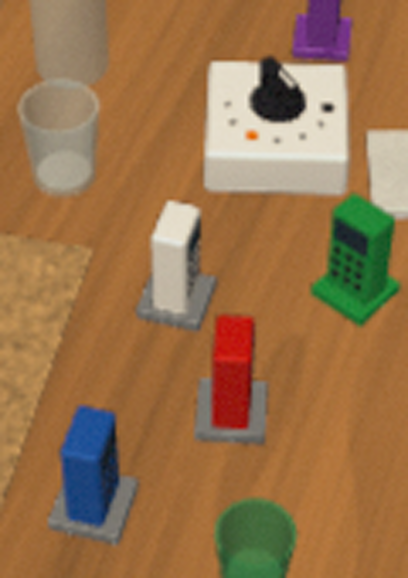

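The disc's visible side carries the post and has no white dot, so the lamp faces away from the robot (about +x). All handset fronts face about −x. The dial pointer looks near click 2. Next I measure positions.

```bash
cat >> h.py <<'E'
def load(n): return dict(np.load('pics/'+n+'.npz'))
def blob(img,f,box,mn=20):
    x,y,w,h=box; hsv=cv2.cvtColor(img,cv2.COLOR_BGR2HSV)[y:y+h,x:x+w]
    m=f(*[hsv[...,i].astype(int) for i in range(3)]).astype('uint8')
    cs,_=cv2.findContours(m,cv2.RETR_EXTERNAL,cv2.CHAIN_APPROX_NONE)
    cs=[c+np.array([[[x,y]]]) for c in cs if cv2.contourArea(c)>=mn]
    return sorted(cs,key=cv2.contourArea,reverse=True)
def cen(c): m=cv2.moments(c); return m['m10']/m['m00'],m['m01']/m['m00']
def rect(c,cam,z):
    P=np.array([ray(cam,p[0][0],p[0][1],z)[:2] for p in c],'float32')
    r=cv2.minAreaRect(P); B=cv2.boxPoints(r); e=B[1]-B[0];g=B[2]-B[1]
    l=e if np.hypot(*e)>np.hypot(*g) else g
    return np.round(r[0],1),np.round(sorted(r[1]),1),round(np.degrees(np.arctan2(l[1],l[0]))%180,1)
COL={'white':lambda H,S,V:(S<60)&(V>170),'red':lambda H,S,V:((H<6)|(H>174))&(S>170)&(V>150),'blue':lambda H,S,V:(H>105)&(H<130)&(S>130)&(V>110)}
E
python3 - <<'E'
from h import *
T,S=load('top'),load('side'); t,s=T['pixels'],S['pixels']
for n,b in (('white',(325,170,40,30)),('red',(292,195,40,35)),('blue',(250,172,40,35))):
    for c in blob(t,COL[n],b,30)[:2]: print(n,rect(c,T,100),cen(c),cv2.contourArea(c))
c=blob(t,lambda H,S,V:(H>8)&(H<25)&(S>60)&(V>150),(240,105,125,75),500)
for k in c[:2]: print('mat',rect(k,T,4),cv2.contourArea(k))
c=blob(t,COL['white'],(380,160,75,65),200); print('box',rect(c[0],T,50))
print('orange',[ray(T,*cen(k),50) for k in blob(t,lambda H,S,V:(H<18)&(S>150)&(V>190),(385,160,60,60),1)[:2]])
for p in ((528,407),(501,409),(476,397),(461,374),(459,348),(472,324),(493,310)):
    print('dot',np.round(ray(T,380+(p[0]-384)/3.2-.3,155+(p[1]-240)/3.2-.3,50)[:2],1))
for p in ((505,370),(522,348)): print('line',ray(T,380+(p[0]-384)/3.2-.3,155+(p[1]-240)/3.2-.3,93)[:2])
f=blob(t,lambda H,S,V:(H>30)&(H<100)&(S<60)&(V>80)&(V<190),(150,160,60,55),100); print('foot',rect(f[0],T,16),cv2.contourArea(f[0]))
for n,C,b in(('t',T,(125,160,90,40)),('s',S,(190,270,80,100))):
    v=blob(C['pixels'],lambda H,S,V:(H>120)&(H<150)&(S>50)&(V>90),b,20)[0][:,0]
    print(n,[tuple(v[i]) for i in (v[:,0].argmin(),v[:,0].argmax(),v[:,1].argmin(),v[:,1].argmax())])
    for i in (v[:,0].argmin(),v[:,0].argmax(),v[:,1].argmin(),v[:,1].argmax()): print(ray(C,*v[i],170),ray(C,*v[i],256))
E
```

```text
white (array([513.1, -75. ]), array([27.9, 41.3]), np.float32(89.5)) (344.4522058823529, 181.53553921568627) 136.0
red (array([432. ,  23.5]), array([25.9, 42.8]), np.float32(103.6)) (308.7094682230869, 211.71335927367053) 128.5
blue (array([502.8, 141.6]), array([25.1, 41.1]), np.float32(90.5)) (265.3290598290598, 186.32905982905982) 117.0
mat (array([655. ,  44.7]), array([140.3, 370.3]), np.float32(96.7)) 4274.5
box (array([ 490.9, -286.9]), array([127.4, 128.5]), np.float32(107.0))
orange [array([ 503.11508443, -243.39604895,   50.        ])]
dot [ 448.8 -302.5]
dot [ 447.2 -278.7]
dot [ 458.1 -257. ]
dot [ 478.8 -244.5]
dot [ 502.1 -243.5]
dot [ 523.6 -255.8]
dot [ 536.1 -274.9]
line [ 475.24280902 -275.22590225]
line [ 494.2515882  -290.57852239]
foot (array([487.6, 393. ]), array([ 82.7, 123.4]), np.float32(96.9)) 734.5
t [(np.int64(132), np.int64(171)), (np.int64(198), np.int64(182)), (np.int64(136), np.int64(168)), (np.int64(196), np.int64(183))]
[534.68209015 483.21470363 170.        ] [516.59130592 451.46150291 256.        ]
[503.81337501 310.07030364 170.        ] [487.72838859 289.56773824 256.        ]
[542.58628148 473.1225678  170.        ] [523.98189604 442.0251373  256.        ]
[501.21591566 315.20698987 170.        ] [485.29970782 294.37065114 256.        ]
s [(np.int64(202), np.int64(347)), (np.int64(252), np.int64(286)), (np.int64(240), np.int64(281)), (np.int64(213), np.int64(362))]
[545.28560114 460.56640885 170.        ] [511.52606949 490.17171139 256.        ]
[510.94431247 306.21958389 170.        ] [480.65184274 351.4075864  256.        ]
[540.1901807 303.2994176 170.       ] [506.94507757 348.78223717 256.        ]
[511.56964767 480.13790266 170.        ] [481.21404473 507.7672869  256.        ]
```

```bash
cat >> h.py <<'E'
def go(x,y,z,psi):
    s=read_state(); q=s['orientation']; p=s['eef_pos']
    from scipy.spatial.transform import Rotation as Ro
    M=Ro.from_quat(q).as_matrix(); a=np.degrees(np.arctan2(M[1,0],M[0,0]))
    d=M.T@(np.array([x,y,z])-p)/1000
    w=(a-psi+180)%360-180
    print('t',round(s['t'],1),'pos',p.round(1),'psi',round(a,1),'j6',s['joints'][5].round(2),'| shift',d.round(4),'spin',np.radians(w).round(3),'open',round(s['opening'],3),'F',s['contact_force'].round(1),round(s['gripper_force'],1))
E
python3 - <<'E'
from h import *
T=load('top')
P=np.array([ray(T,*p,4)[:2] for p in((252,122),(350,117.5),(354.5,157.5),(257.5,168))]);print(P.round(1),P.mean(0),[np.hypot(*(P[i]-P[i-1])).round() for i in range(4)])
print('foot',ray(T,181.9,190.6,16))
go(491.8,-287.8,150,137.3)
E
```

```text
[[ 715.4  193.3]
 [ 726.6  -99.5]
 [ 604.  -110.5]
 [ 575.1  175.6]] [655.26625208  39.72057783] [np.float64(141.0), np.float64(293.0), np.float64(123.0), np.float64(288.0)]
foot [507.70583057 392.79816558  16.        ]
t 0.1 pos [ 248.2 -545.6  229.9] psi 24.5 j6 -0.12 | shift [ 0.3285 -0.1337  0.0802] spin -1.97 open 1.0 F [-0.2  0.   1.1] 0.0
```

Emit:
drive_tool(
  motion=[
    [0.047,-0.019,0,0,0.4],
    [0.047,-0.019,0,0,0.4],
    [0.047,-0.019,0,0,0.4],
    [0.047,-0.019,0,0,0.4],
    [0.047,-0.019,0,0,0.4],
    [0.047,-0.019,0,0,0.4],
    [0.047,-0.019,0,0,0.4],
    [0,0,0,-0.18,0.4],
  ],
  newtons=20,
)

```text
t: 1.1
eef_pos: [494.7, -285.9, 230.2]
orientation: [0.953, 0.302, 0.0, -0.001]
contact_force: [0.1, -0.6, -0.0]
opening: 0.597
gripper_force: 0.0
```

Emit:
drive_tool(
  motion=[
    [0,0,0,-0.18,0.4],
    [0,0,0,-0.18,0.4],
    [0,0,0,-0.18,0.4],
    [0,0,0,-0.18,0.4],
    [0,0,0,-0.18,0.4],
    [0,0,0,-0.18,0.4],
    [0,0,0,-0.18,0.4],
    [0,0,0,-0.18,0.4],
  ],
)

```text
t: 2.1
eef_pos: [492.5, -288.7, 230.2]
orientation: [0.518, 0.855, 0.0, -0.001]
contact_force: [-0.7, -0.1, -0.7]
opening: 0.601
gripper_force: 0.0
```

```bash
python3 -c "
from h import *
go(491.8,-287.8,74,137.3); snap('side','s1.png')
a=cv2.imread('pics/s1.png')[60:200,270:430]; cv2.imwrite('pics/s1c.png',cv2.resize(a,None,fx=4,fy=4))"
```

```text
t 2.1 pos [ 492.5 -288.7  230.2] psi 117.6 j6 -1.13 | shift [ 1.000e-03 -1.000e-04  1.562e-01] spin -0.344 open 0.601 F [-0.7 -0.1 -0.7] 0.0
```

View pics/s1c.png

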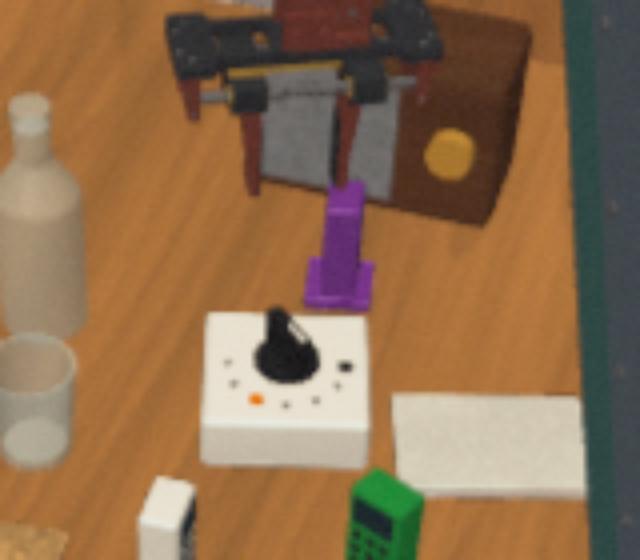

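The gripper is above the dial and the white line points to about the second dot. Next: spin and descend.

Emit:
drive_tool(
  motion=[
    [0.001,0,0,-0.172,0.4],
    [0,0,0,-0.172,0.4],
    [0,0,0.035,0,0.4],
    [0,0,0.035,0,0.4],
    [0,0,0.03,0,0.4],
    [0,0,0.03,0,0.4],
    [0,0,0.026,0,0.4],
    [0,0,0,0,0.4],
  ],
)

```text
t: 3.15
eef_pos: [490.7, -286.8, 72.7]
orientation: [0.368, 0.93, 0.001, -0.002]
contact_force: [-0.6, 0.4, -1.2]
opening: 0.599
gripper_force: 0.0
```

Emit:
drive_tool(
  motion=[
    [0,0,0,0,0.6],
    [0,0,0,0,0.75],
    [0,0,0,0,1],
    [0,0,0,0,1],
    [0,0,0,0,1],
    [0,0,0,0,1],
    [0,0,0,0,1],
    [0,0,0,0,1],
  ],
)

```text
t: 4.15
eef_pos: [492.2, -288.4, 75.2]
orientation: [0.367, 0.93, -0.0, 0.0]
contact_force: [-2.8, -1.2, 5.8]
opening: 0.16
gripper_force: 20.0
```

```bash
python3 -c "
from h import *
go(491.8,-287.8,74,77.3);print(read_state()['wrist_torque'])"
```

```text
t 4.2 pos [ 492.2 -288.4   75.2] psi 137.0 j6 -1.47 | shift [0.0007 0.0002 0.0012] spin 1.042 open 0.16 F [-2.8 -1.2  5.8] 20.0
[-0.15054397  0.34337054 -0.02366605]
```

Emit:
drive_tool(
  motion=[
    [0,0,0,0.13,1],
    [0,0,0,0.15,1],
    [0,0,0,0.15,1],
    [0,0,0,0.15,1],
    [0,0,0,0.15,1],
    [0,0,0,0.15,1],
    [0,0,0,0.16,1],
    [0,0,0,0,1],
  ],
)

```text
t: 5.15
eef_pos: [491.5, -288.5, 75.1]
orientation: [0.781, 0.625, -0.001, -0.0]
contact_force: [-5.8, -2.6, 7.1]
opening: 0.157
gripper_force: 20.0
```

Emit:
drive_tool(
  motion=[
    [0,0,0,0,1],
    [0,0,0,0,0.75],
    [0,0,0,0,0.6],
    [0,0,0,0,0.4],
    [0,0,0,0,0.4],
    [0,0,0,0,0.4],
    [0,0,0,0,0.4],
    [0,0,-0.03,0,0.4],
  ],
)

```text
t: 6.15
eef_pos: [490.7, -286.8, 103.0]
orientation: [0.78, 0.625, -0.001, -0.002]
contact_force: [-0.2, 0.3, -0.8]
opening: 0.601
gripper_force: 0.0
```

Emit:
drive_tool(
  motion=[
    [0,0,-0.04,0,0.3],
    [0,0,-0.04,0,0.3],
    [0,0,-0.045,0,0.3],
    [0,0,0,0.16,0.3],
    [0,0,0,0.18,0.3],
    [0,0,0,0.18,0.3],
    [0,0,0,0.18,0.3],
    [0,0,0,0.18,0.3],
  ],
)

```text
t: 7.15
eef_pos: [492.2, -287.9, 229.6]
orientation: [0.973, 0.23, -0.0, -0.0]
contact_force: [-0.4, 0.2, -0.7]
opening: 0.698
gripper_force: 0.0
```

```bash
cat > look.py <<'E'
from h import *
import sys
T=snap('top','topn.png'); S=snap('side','siden.png')
REG={'white':(325,165,45,35),'red':(285,190,50,45),'blue':(245,165,50,45)}
for n,b in REG.items():
    for c in blob(T['pixels'],COL[n],b,30)[:1]: print(n,rect(c,T,100),cv2.contourArea(c))
go(510,-75,210,0)
E
python3 look.py; python3 -c "
import cv2,numpy as np
a=cv2.imread('pics/siden.png');b=cv2.imread('pics/topn.png')
cv2.imwrite('pics/v1.png',np.hstack([cv2.resize(a[100:300,230:430],None,fx=2,fy=2),cv2.resize(b[120:320,240:440],None,fx=2,fy=2)]))"
```

```text
white (array([513.1, -73.6]), array([27.9, 44.1]), np.float32(89.5)) 145.0
red (array([432.3,  23.6]), array([27.2, 43.1]), np.float32(104.8)) 131.5
blue (array([502.7, 141.6]), array([25.1, 41.1]), np.float32(90.2)) 123.5
t 7.2 pos [ 492.2 -287.9  229.6] psi 26.9 j6 0.45 | shift [ 0.1122 -0.1818  0.0196] spin 0.47 open 0.701 F [1.  0.3 0. ] 0.0
```

View pics/v1.png

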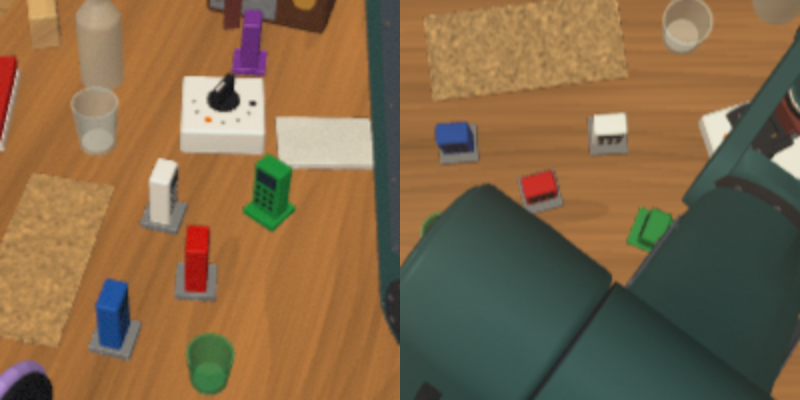

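Emit:
drive_tool(
  motion=[
    [0.0231,-0.0363,0,0,0.15],
    [0.0231,-0.0363,0,0,0.15],
    [0.0231,-0.0363,0,0,0.15],
    [0.0231,-0.0363,0,0,0.15],
    [0.0231,-0.0363,0,0,0.15],
    [0,0,0,0.16,0.15],
    [0,0,0,0.16,0.15],
    [0,0,0,0.155,0.15],
  ],
)

```text
t: 8.25
eef_pos: [512.9, -73.5, 229.7]
orientation: [1.0, -0.002, -0.0, -0.0]
contact_force: [0.2, 0.3, -0.7]
opening: 0.844
gripper_force: 0.0
```

```bash
python3 -c "
from h import *
go(513,-74,79,0)"
```

```text
t 8.2 pos [512.9 -73.5 229.7] psi -0.2 j6 1.3 | shift [1.000e-04 5.000e-04 1.507e-01] spin -0.004 open 0.844 F [ 0.2  0.3 -0.7] 0.0
```

Emit:
drive_tool(
  motion=[
    [0,0,0.025,0,0.15],
    [0,0,0.03,0,0.15],
    [0,0,0.03,0,0.15],
    [0,0,0.025,0,0.15],
    [0,0,0.022,0,0.15],
    [0,0,0.018,0,0.15],
    [0,0,0,0,0.15],
    [0,0,0,0,0.3],
  ],
  newtons=25,
)

```text
t: 9.25
eef_pos: [513.4, -73.9, 80.2]
orientation: [1.0, -0.001, 0.0, 0.0]
contact_force: [-0.6, 0.6, -0.2]
opening: 0.774
gripper_force: 0.0
```

Emit:
drive_tool(
  motion=[
    [0,0,0,0,0.4],
    [0,0,0,0,0.5],
    [0,0,0,0,0.7],
    [0,0,0,0,0.8],
    [0,0,0,0,0.8],
    [0,0,0,0,0.8],
    [0,0,-0.01,0,0.8],
    [0,0,-0.02,0,0.8],
  ],
)

```text
t: 10.25
eef_pos: [511.7, -73.4, 109.4]
orientation: [1.0, -0.002, -0.001, -0.001]
contact_force: [-0.4, 0.7, -1.8]
opening: 0.528
gripper_force: 24.5
```

```bash
python3 -c "
from h import *
go(640,-74,206,-10);go(606,378,206,-10)"
```

```text
t 10.2 pos [511.7 -73.4 109.4] psi -0.2 j6 1.3 | shift [ 0.128 -0.    -0.097] spin 0.17 open 0.528 F [-0.4  0.7 -1.8] 24.5
t 10.2 pos [511.7 -73.4 109.4] psi -0.2 j6 1.3 | shift [ 0.0921 -0.4519 -0.0964] spin 0.17 open 0.528 F [-0.4  0.7 -1.8] 24.5
```

Emit:
drive_tool(
  motion=[
    [0,0,-0.048,0,0.8],
    [0,0,-0.048,0,0.8],
    [0.043,0,0,0,0.8],
    [0.043,0,0,0,0.8],
    [0.043,0,0,0,0.8],
    [0,-0.04,0,0,0.8],
    [0,-0.05,0,0,0.8],
    [0,-0.05,0,0,0.8],
  ],
)

```text
t: 11.25
eef_pos: [641.9, 66.9, 205.3]
orientation: [1.0, -0.002, -0.001, -0.0]
contact_force: [0.9, -0.7, -2.8]
opening: 0.521
gripper_force: 25.0
```

Emit:
drive_tool(
  motion=[
    [0,-0.05,0,0,0.8],
    [0,-0.05,0,0,0.8],
    [0,-0.05,0,0,0.8],
    [0,-0.05,0,0,0.8],
    [0,-0.05,0,0,0.8],
    [0,-0.04,0,0,0.8],
    [0,-0.02,0,0.09,0.8],
    [0,0,0,0.08,0.8],
  ],
)

```text
t: 12.25
eef_pos: [642.6, 377.7, 205.0]
orientation: [0.996, -0.087, -0.001, 0.0]
contact_force: [0.1, -0.6, -2.3]
opening: 0.528
gripper_force: 25.0
```

```bash
python3 -c "
from h import *
go(606,378,206,-10)
S=snap('side','s2.png');T=snap('top','t2.png')
cv2.imwrite('pics/v2.png',np.hstack([cv2.resize(S['pixels'][200:400,130:330],None,fx=2,fy=2),cv2.resize(T['pixels'][80:280,80:280],None,fx=2,fy=2)]))"
```

```text
t 12.2 pos [642.6 377.7 205. ] psi -10.0 j6 2.18 | shift [-0.0361  0.006  -0.0009] spin 0.0 open 0.528 F [ 0.1 -0.6 -2.3] 25.0
```

View pics/v2.png

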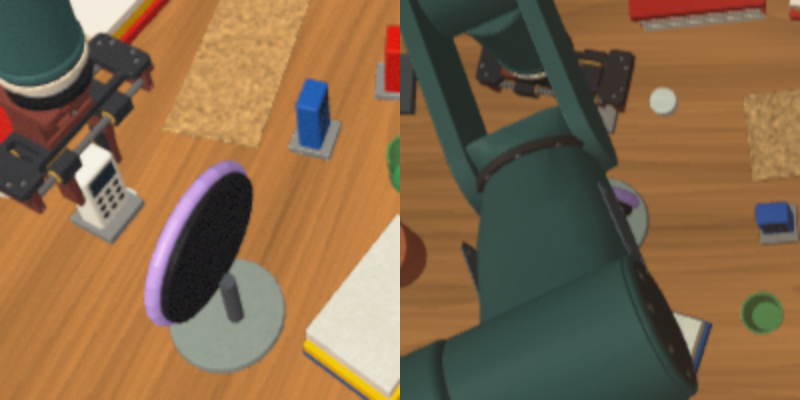

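The front faces the disc, parallel to it. I'll close in and hold.

Emit:
drive_tool(
  motion=[
    [-0.018,0.003,0,0,0.8],
    [-0.018,0.003,0,0,0.8],
    [0,0,0,0,0.8],
    [0,0,0,0,0.8],
    [0,0,0,0,0.8],
    [0,0,0,0,0.8],
    [0,0,0,0,0.8],
    [0,0,0,0,0.8],
  ],
)

```text
t: 13.35
eef_pos: [607.4, 375.9, 205.7]
orientation: [0.996, -0.087, -0.0, -0.0]
contact_force: [0.9, -0.1, -2.8]
opening: 0.527
gripper_force: 25.0
```

Emit:
drive_tool(
  motion=[
    [0,0,0,0,0.8],
    [0,0,0,0,0.8],
    [0,0,0,0,0.8],
    [0,0,0,0,0.8],
    [0,0,0,0,0.8],
    [0,0,0,0,0.8],
    [0,0,0,0,0.8],
    [0,0,0,0,0.8],
  ],
)

```text
t: 14.35
eef_pos: [607.3, 375.9, 205.7]
orientation: [0.996, -0.087, -0.0, -0.0]
contact_force: [-0.2, 0.4, -2.0]
opening: 0.526
gripper_force: 25.0
```

```bash
python3 -c "
from h import *
go(640,378,206,-10)
S=snap('side','s3.png')
cv2.imwrite('pics/v3.png',cv2.resize(S['pixels'][230:380,130:280],None,fx=4,fy=4))
for p in ((522,393,170),(591,380.5,176),(606,378,226)): print(4*(proj(S,p)-[130,230]))"
```

```text
t 14.3 pos [607.3 375.9 205.7] psi -10.0 j6 2.2 | shift [ 0.0318 -0.0077 -0.0003] spin 0.0 open 0.526 F [-0.2  0.4 -2. ] 25.0
[395.31442731 360.18623265]
[281.99515372 293.01132473]
[238.32739898 228.75650911]
```

View pics/v3.png

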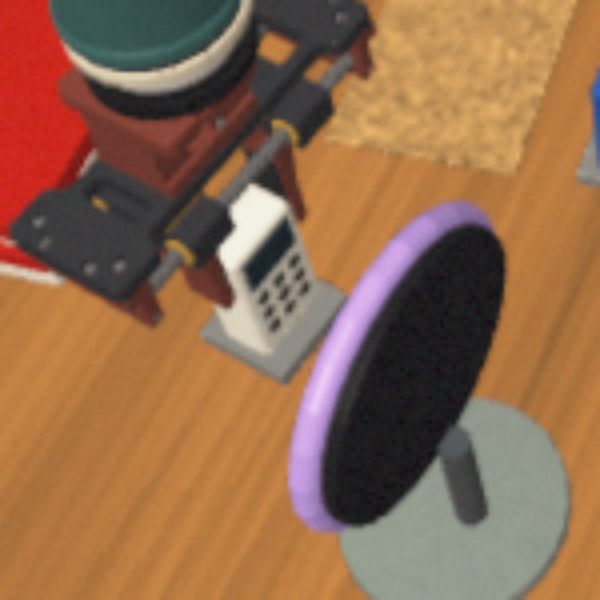

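The projected dot (395,360) lands at the disc's centre, so the geometry agrees. Next: back out, half turn, close in and hold.

Emit:
drive_tool(
  motion=[
    [0.02,0,0,0,0.8],
    [0.02,0,0,0,0.8],
    [0,0,0,-0.175,0.8],
    [0,0,0,-0.175,0.8],
    [0,0,0,-0.175,0.8],
    [0,0,0,-0.175,0.8],
    [0,0,0,-0.175,0.8],
    [0,0,0,-0.175,0.8],
  ],
)

```text
t: 15.4
eef_pos: [646.7, 369.0, 205.6]
orientation: [0.904, 0.427, -0.0, -0.0]
contact_force: [-0.6, 0.0, -2.2]
opening: 0.52
gripper_force: 25.0
```

Emit:
drive_tool(
  motion=[
    [0,0,0,-0.175,0.8],
    [0,0,0,-0.175,0.8],
    [0,0,0,-0.175,0.8],
    [0,0,0,-0.175,0.8],
    [0,0,0,-0.175,0.8],
    [0,0,0,-0.175,0.8],
    [0,0,0,-0.175,0.8],
    [0,0,0,-0.175,0.8],
  ],
)

```text
t: 16.4
eef_pos: [646.7, 368.9, 205.6]
orientation: [0.417, 0.909, 0.0, -0.0]
contact_force: [0.1, -0.3, -3.6]
opening: 0.524
gripper_force: 25.0
```

Emit:
drive_tool(
  motion=[
    [0,0,0,-0.175,0.8],
    [0,0,0,-0.175,0.8],
    [0,0,0,-0.175,0.8],
    [0,0,0,-0.167,0.8],
    [0.02,0,0,0,0.8],
    [0.02,0,0,0,0.8],
    [0,0,0,0,0.8],
    [0,0,0,0,0.8],
  ],
)

```text
t: 17.4
eef_pos: [608.2, 375.9, 205.9]
orientation: [0.087, 0.996, 0.0, 0.001]
contact_force: [0.4, 0.6, -2.4]
opening: 0.524
gripper_force: 25.0
```

Emit:
drive_tool(
  motion=[
    [0,0,0,0,0.8],
    [0,0,0,0,0.8],
    [0,0,0,0,0.8],
    [0,0,0,0,0.8],
    [0,0,0,0,0.8],
    [0,0,0,0,0.8],
    [0,0,0,0,0.8],
    [0,0,0,0,0.8],
  ],
)

```text
t: 18.4
eef_pos: [607.3, 376.0, 205.7]
orientation: [0.087, 0.996, 0.0, 0.0]
contact_force: [0.2, 0.0, -2.5]
opening: 0.522
gripper_force: 25.0
```

Emit:
drive_tool(
  motion=[
    [0,0,0,0,0.8],
    [0,0,0,0,0.8],
    [0,0,0,0,0.8],
    [0,0,0,0,0.8],
    [0,0,0,0,0.8],
    [0,0,0,0,0.8],
    [-0.03,0,0,0,0.8],
    [-0.03,0,0,0,0.8],
  ],
)

```text
t: 19.4
eef_pos: [666.9, 365.7, 206.0]
orientation: [0.086, 0.996, 0.0, 0.0]
contact_force: [0.5, 0.1, -2.6]
opening: 0.522
gripper_force: 25.0
```

```bash
python3 -c "
from h import *
go(662,-52,206,184)
T=snap('top','t4.png');S=snap('side','s4.png')
cv2.imwrite('pics/v4.png',S['pixels'])"
```

```text
t 19.4 pos [666.9 365.7 206. ] psi 170.1 j6 -0.99 | shift [-6.710e-02 -4.123e-01 -1.000e-04] spin -0.243 open 0.522 F [ 0.5  0.1 -2.6] 25.0
```

View pics/v4.png

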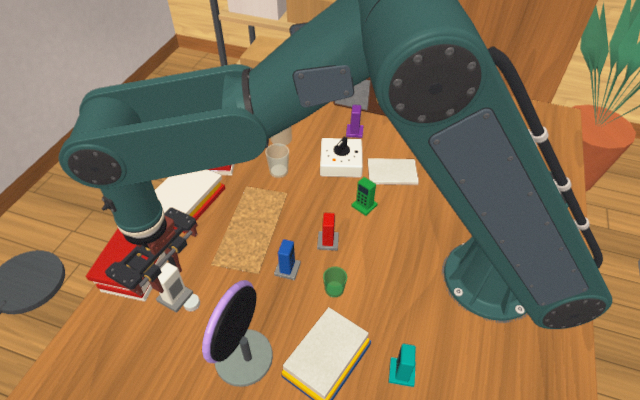

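Emit:
drive_tool(
  motion=[
    [-0.0082,-0.0513,0,0,0.8],
    [-0.0082,-0.0513,0,0,0.8],
    [-0.0082,-0.0513,0,0,0.8],
    [-0.0082,-0.0513,0,0,0.8],
    [-0.0082,-0.0513,0,0,0.8],
    [-0.0082,-0.0513,0,0,0.8],
    [-0.0082,-0.0513,0,0,0.8],
    [-0.0082,-0.0513,0,0,0.8],
  ],
)

```text
t: 20.5
eef_pos: [659.4, -51.1, 205.8]
orientation: [0.087, 0.996, 0.0, -0.0]
contact_force: [0.9, 0.3, -2.0]
opening: 0.526
gripper_force: 25.0
```

Emit:
drive_tool(
  motion=[
    [0,0,0,-0.121,0.8],
    [0,0,0,-0.121,0.8],
    [0,0,0.03,0,0.8],
    [0,0,0.03,0,0.8],
    [0,0,0.025,0,0.8],
    [0,0,0,0,0.8],
    [0,0,0,0,0.8],
    [0,0,0,0,0.8],
  ],
)

```text
t: 21.5
eef_pos: [661.1, -50.1, 122.2]
orientation: [-0.034, 0.999, -0.0, 0.001]
contact_force: [-0.1, -0.0, -2.3]
opening: 0.52
gripper_force: 25.0
```

```bash
python3 -c "
from h import *
go(661,-50,86,184)"
```

```text
t 21.5 pos [661.1 -50.1 122.2] psi -176.1 j6 -1.82 | shift [0.0002 0.0001 0.0362] spin -0.002 open 0.52 F [-0.1 -0.  -2.3] 25.0
```

Emit:
drive_tool(
  motion=[
    [0,0,0.015,0,0.8],
    [0,0,0.012,0,0.8],
    [0,0,0.006,0,0.8],
    [0,0,0.003,0,0.8],
    [0,0,0.001,0,0.8],
    [0,0,0,0,0.8],
    [0,0,0,0,0.8],
    [0,0,0,0,0.8],
  ],
)

```text
t: 22.5
eef_pos: [660.0, -49.9, 84.0]
orientation: [-0.034, 0.999, 0.0, 0.0]
contact_force: [-2.6, 1.3, 4.4]
opening: 0.523
gripper_force: 25.0
```

Emit:
drive_tool(
  motion=[
    [0,0,0,0,0.45],
    [0,0,0,0,0.35],
    [0,0,0,0,0.25],
    [0,0,0,0,0.2],
    [0,0,-0.02,0,0.2],
    [0,0,-0.035,0,0.2],
    [0,0,-0.035,0,0.2],
    [0,0,-0.035,0,0.2],
  ],
)

```text
t: 23.5
eef_pos: [660.0, -50.0, 209.7]
orientation: [-0.034, 0.999, 0.0, -0.0]
contact_force: [0.9, 0.9, -0.5]
opening: 0.8
gripper_force: 0.0
```

```bash
python3 look.py; python3 -c "
from h import *
go(432,23.5,210,14)"
```

```text
blue (array([503.3, 141.5]), array([26.1, 42.5]), np.float32(94.3)) 126.5
t 23.6 pos [662.9 -50.5 213.2] psi -176.1 j6 -1.82 | shift [ 0.1542 -0.014   0.002 ] spin -3.073 open 0.798 F [0.5 0.4 0.4] 0.0
t 23.6 pos [662.9 -50.5 213.2] psi -176.1 j6 -1.82 | shift [0.2253 0.0896 0.0012] spin 2.966 open 0.798 F [0.5 0.4 0.4] 0.0
```

```bash
cat > cmp.py <<'E'
from h import *
S=load('side'); z=cv2.imread('pics/side0.png')
for n,b in (('red',(290,190,80,80)),('blue',(250,220,70,70)),('white',(215,130,130,100))):
  for i in (z,S['pixels']):
    r=[(np.round(cen(c),1),cv2.contourArea(c)) for c in blob(i,COL[n],b,40)[:2]]; print(n,r)
E
python3 cmp.py
```

```text
red [(array([327.6, 228.2]), 277.5)]
red [(array([327.7, 228.4]), 285.5)]
blue [(array([284.5, 256.1]), 300.0)]
blue [(array([284.6, 256.1]), 303.0)]
white [(array([330.6, 159.3]), 681.0), (array([309.9, 194.6]), 260.0)]
white [(array([330.8, 158.8]), 700.5), (array([269.4, 181.8]), 365.0)]
```

Emit:
drive_tool(
  motion=[
    [0.045,0.018,0,0,0.2],
    [0.045,0.018,0,0,0.2],
    [0.045,0.018,0,0,0.2],
    [0.045,0.018,0,0,0.2],
    [0.045,0.018,0,0,0.2],
    [0,0,0,-0.18,0.2],
    [0,0,0,0,0.2],
    [0,0,0,0,0.2],
  ],
)

```text
t: 24.6
eef_pos: [429.9, 24.3, 208.4]
orientation: [-0.122, 0.993, 0.0, -0.0]
contact_force: [-0.4, 0.6, 0.7]
opening: 0.798
gripper_force: 0.0
```

```bash
python3 -c "
from h import *
S=snap('side','siden.png')"; python3 cmp.py; python3 -c "
from h import *
go(432.3,23.6,79,194.5)"
```

```text
red [(array([327.6, 228.2]), 277.5)]
red [(array([327.6, 228.1]), 274.0)]
blue [(array([284.5, 256.1]), 300.0)]
blue [(array([284.5, 256. ]), 298.0)]
white [(array([330.6, 159.3]), 681.0), (array([309.9, 194.6]), 260.0)]
white [(array([270.6, 183.8]), 303.5), (array([219.4, 174.2]), 54.5)]
t 24.6 pos [430.   24.3 208.4] psi -166.0 j6 -1.92 | shift [-0.0021 -0.0012  0.1294] spin -0.008 open 0.799 F [ 0.2 -0.5  0.7] 0.0
```

Emit:
drive_tool(
  motion=[
    [-0.002,-0.001,0.02,0,0.2],
    [0,0,0.025,0,0.2],
    [0,0,0.025,0,0.2],
    [0,0,0.025,0,0.2],
    [0,0,0.02,0,0.2],
    [0,0,0.014,0,0.2],
    [0,0,0,0,0.2],
    [0,0,0,0,0.3],
  ],
)

```text
t: 25.65
eef_pos: [432.2, 23.8, 79.9]
orientation: [-0.123, 0.992, 0.0, 0.0]
contact_force: [0.2, 0.2, -0.1]
opening: 0.73
gripper_force: 0.0
```

Emit:
drive_tool(
  motion=[
    [0,0,0,0,0.4],
    [0,0,0,0,0.5],
    [0,0,0,0,0.7],
    [0,0,0,0,0.8],
    [0,0,0,0,0.8],
    [0,0,0,0,0.8],
    [0,0,-0.01,0,0.8],
    [0,0,-0.02,0,0.8],
  ],
)

```text
t: 26.65
eef_pos: [430.4, 24.1, 109.6]
orientation: [-0.124, 0.992, 0.0, -0.001]
contact_force: [0.7, -0.9, -2.4]
opening: 0.522
gripper_force: 24.9
```

```bash
python3 -c "
from h import *
go(645,23,206,170);go(645,371,206,170)"
```

```text
t 26.6 pos [430.4  24.1 109.6] psi -165.8 j6 -1.92 | shift [-0.2075 -0.0537 -0.097 ] spin 0.423 open 0.522 F [ 0.7 -0.9 -2.4] 24.9
t 26.6 pos [430.4  24.1 109.6] psi -165.8 j6 -1.92 | shift [-0.293   0.2836 -0.0968] spin 0.423 open 0.522 F [ 0.7 -0.9 -2.4] 24.9
```

Emit:
drive_tool(
  motion=[
    [0,0,-0.048,0,0.8],
    [0,0,-0.048,0,0.8],
    [-0.0415,-0.0107,0,0,0.8],
    [-0.0415,-0.0107,0,0,0.8],
    [-0.0415,-0.0107,0,0,0.8],
    [-0.0415,-0.0107,0,0,0.8],
    [-0.0415,-0.0107,0,0,0.8],
    [-0.0122,0.0482,0,0,0.8],
  ],
)

```text
t: 27.65
eef_pos: [649.3, 70.5, 205.4]
orientation: [-0.122, 0.993, -0.001, 0.001]
contact_force: [-0.8, 1.3, -3.0]
opening: 0.524
gripper_force: 25.0
```

Emit:
drive_tool(
  motion=[
    [-0.0122,0.0482,0,0,0.8],
    [-0.0122,0.0482,0,0,0.8],
    [-0.0122,0.0482,0,0,0.8],
    [-0.0122,0.0482,0,0,0.8],
    [-0.0122,0.0482,0,0,0.8],
    [-0.0122,0.0482,0,0,0.8],
    [0,0,0,0.18,0.8],
    [0,0,0,0.18,0.8],
  ],
)

```text
t: 28.65
eef_pos: [644.6, 371.9, 205.1]
orientation: [0.058, 0.998, -0.0, -0.001]
contact_force: [-0.4, -0.4, -3.4]
opening: 0.522
gripper_force: 25.0
```

Emit:
drive_tool(
  motion=[
    [0,0,0,0.063,0.8],
    [0.019,0,0,0,0.8],
    [0.019,0,0,0,0.8],
    [0,0,0,0,0.8],
    [0,0,0,0,0.8],
    [0,0,0,0,0.8],
    [0,0,0,0,0.8],
    [0,0,0,0,0.8],
  ],
)

```text
t: 29.65
eef_pos: [608.7, 377.6, 205.6]
orientation: [0.087, 0.996, 0.0, -0.0]
contact_force: [-0.9, 0.7, -1.7]
opening: 0.521
gripper_force: 25.0
```

```bash
python3 -c "
from h import *
go(607,377,206,170)
S=snap('side','s5.png')
cv2.imwrite('pics/v5.png',cv2.resize(S['pixels'][230:380,130:280],None,fx=4,fy=4))"
```

```text
t 29.6 pos [608.7 377.6 205.6] psi 170.0 j6 -0.94 | shift [ 0.0016 -0.0008 -0.0004] spin -0.001 open 0.521 F [-0.9  0.7 -1.7] 25.0
```

View pics/v5.png

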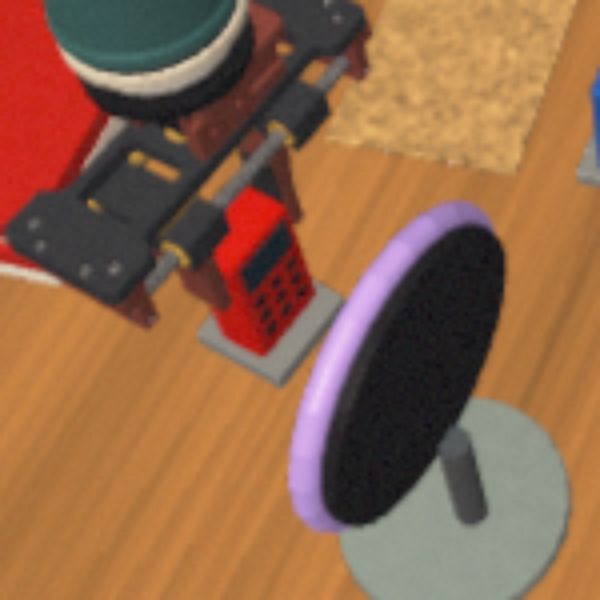

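Red's front is square to the disc, at the same spot as white. Next: hold on, back out, half turn (+), close in, hold.

Emit:
drive_tool(
  motion=[
    [0,0,0,0,0.8],
    [0,0,0,0,0.8],
    [0,0,0,0,0.8],
    [0,0,0,0,0.8],
    [0,0,0,0,0.8],
    [0,0,0,0,0.8],
    [0,0,0,0,0.8],
    [0,0,0,0,0.8],
  ],
)

```text
t: 30.7
eef_pos: [608.4, 377.7, 205.7]
orientation: [0.087, 0.996, 0.0, -0.0]
contact_force: [0.2, -0.2, -2.3]
opening: 0.522
gripper_force: 25.0
```

Emit:
drive_tool(
  motion=[
    [0,0,0,0,0.8],
    [0,0,0,0,0.8],
    [0,0,0,0,0.8],
    [-0.02,0,0,0,0.8],
    [-0.02,0,0,0,0.8],
    [0,0,0,0.175,0.8],
    [0,0,0,0.175,0.8],
    [0,0,0,0.175,0.8],
  ],
)

```text
t: 31.7
eef_pos: [647.8, 370.7, 205.5]
orientation: [0.346, 0.938, -0.0, -0.0]
contact_force: [-0.1, 0.6, -2.7]
opening: 0.52
gripper_force: 25.0
```

Emit:
drive_tool(
  motion=[
    [0,0,0,0.175,0.8],
    [0,0,0,0.175,0.8],
    [0,0,0,0.175,0.8],
    [0,0,0,0.175,0.8],
    [0,0,0,0.175,0.8],
    [0,0,0,0.175,0.8],
    [0,0,0,0.175,0.8],
    [0,0,0,0.175,0.8],
  ],
)

```text
t: 32.7
eef_pos: [647.8, 370.8, 205.6]
orientation: [0.869, 0.495, -0.0, -0.0]
contact_force: [-0.5, 0.9, -1.4]
opening: 0.521
gripper_force: 25.0
```

Emit:
drive_tool(
  motion=[
    [0,0,0,0.175,0.8],
    [0,0,0,0.175,0.8],
    [0,0,0,0.175,0.8],
    [0,0,0,0.175,0.8],
    [0,0,0,0.175,0.8],
    [0,0,0,0.175,0.8],
    [0,0,0,0.167,0.8],
    [-0.02,0,0,0,0.8],
  ],
)

```text
t: 33.7
eef_pos: [629.2, 373.9, 205.5]
orientation: [0.996, -0.089, 0.001, -0.0]
contact_force: [0.1, 0.1, -2.7]
opening: 0.524
gripper_force: 25.0
```

Emit:
drive_tool(
  motion=[
    [-0.02,0,0,0,0.8],
    [0,0,0,0,0.8],
    [0,0,0,0,0.8],
    [0,0,0,0,0.8],
    [0,0,0,0,0.8],
    [0,0,0,0,0.8],
    [0,0,0,0,0.8],
    [0,0,0,0,0.8],
  ],
)

```text
t: 34.7
eef_pos: [608.4, 377.7, 205.7]
orientation: [0.996, -0.088, -0.0, -0.0]
contact_force: [-1.0, -0.7, -2.1]
opening: 0.52
gripper_force: 25.0
```

Emit:
drive_tool(
  motion=[
    [0,0,0,0,0.8],
    [0,0,0,0,0.8],
    [0,0,0,0,0.8],
    [0,0,0,0,0.8],
    [0,0,0,0,0.8],
    [0,0,0,0,0.8],
    [0,0,0,0,0.8],
    [0,0,0,0,0.8],
  ],
)

```text
t: 35.7
eef_pos: [608.4, 377.7, 205.7]
orientation: [0.996, -0.088, -0.0, -0.0]
contact_force: [0.4, 0.8, -2.4]
opening: 0.525
gripper_force: 25.0
```

Emit:
drive_tool(
  motion=[
    [0,0,0,0,0.8],
    [0,0,0,0,0.8],
    [0,0,0,0,0.8],
    [0.03,0,0,0,0.8],
    [0.03,0,0,0,0.8],
    [0,0,0,0,0.8],
    [0,0,0,0,0.8],
    [0,0,0,0,0.8],
  ],
)

```text
t: 36.7
eef_pos: [666.5, 367.6, 205.7]
orientation: [0.996, -0.087, -0.0, 0.0]
contact_force: [-0.0, 0.4, -1.8]
opening: 0.519
gripper_force: 25.0
```

```bash
python3 -c "
from h import *
go(655,40,206,4)
S=snap('side','siden.png')";python3 cmp.py
```

```text
t 36.7 pos [666.5 367.6 205.7] psi -10.0 j6 2.16 | shift [ 4.560e-02  3.246e-01 -3.000e-04] spin -0.244 open 0.519 F [-0.   0.4 -1.8] 25.0
red [(array([327.6, 228.2]), 277.5)]
red []
blue [(array([284.5, 256.1]), 300.0)]
blue [(array([284.7, 256.2]), 312.0)]
white [(array([330.6, 159.3]), 681.0), (array([309.9, 194.6]), 260.0)]
white [(array([330.9, 158.6]), 710.0), (array([273.7, 178.1]), 491.0)]
```

```bash
python3 -c "
from h import *
T=snap('top','topn.png'); S=load('side')
for c in blob(T['pixels'],COL['white'],(310,95,90,75),30)[:3]: print(rect(c,T,104),cen(c),cv2.contourArea(c))
cv2.imwrite('pics/v6.png',np.hstack([cv2.resize(T['pixels'][80:280,230:430],None,fx=2,fy=2),cv2.resize(S['pixels'][100:300,200:400],None,fx=2,fy=2)]))"
```

```text
(array([629. , -62.9]), array([32.9, 49.3]), np.float32(101.1)) (340.10836277974084, 140.12367491166077) 141.5
```

View pics/v6.png

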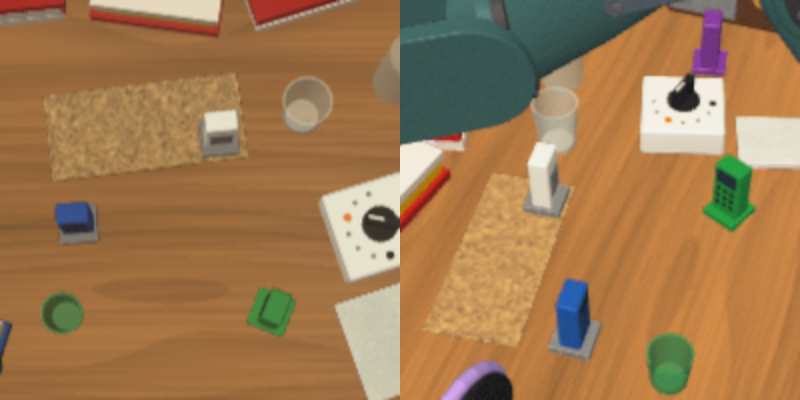

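White was knocked to about (630,−63). It is still upright on the mat with about 33 mm to spare, and the dial points to orange. I'll place red in the middle slot.

Emit:
drive_tool(
  motion=[
    [0.0065,0.0464,0,0,0.8],
    [0.0065,0.0464,0,0,0.8],
    [0.0065,0.0464,0,0,0.8],
    [0.0065,0.0464,0,0,0.8],
    [0.0065,0.0464,0,0,0.8],
    [0.0065,0.0464,0,0,0.8],
    [0.0065,0.0464,0,0,0.8],
    [0,0,0,-0.122,0.8],
  ],
)

```text
t: 37.8
eef_pos: [655.4, 36.2, 206.1]
orientation: [1.0, -0.027, 0.0, 0.001]
contact_force: [-0.4, 1.5, -2.5]
opening: 0.52
gripper_force: 25.0
```

Emit:
drive_tool(
  motion=[
    [0,0,0,-0.122,0.8],
    [0,0,0.03,0,0.8],
    [0,0,0.03,0,0.8],
    [0,0,0.025,0,0.8],
    [0,0,0.015,0,0.8],
    [0,0,0.012,0,0.8],
    [0,0,0.006,0,0.8],
    [0,0,0,0,0.8],
  ],
)

```text
t: 38.8
eef_pos: [655.7, 39.5, 87.7]
orientation: [0.999, 0.034, 0.0, -0.0]
contact_force: [0.2, -0.7, -1.9]
opening: 0.523
gripper_force: 25.0
```

```bash
python3 -c "
from h import *
go(655,40,84,4)"
```

```text
t 38.8 pos [655.7  39.5  87.7] psi 3.9 j6 1.46 | shift [-0.0007 -0.0005  0.0037] spin -0.001 open 0.523 F [ 0.2 -0.7 -1.9] 25.0
```

Emit:
drive_tool(
  motion=[
    [0,0,0.003,0,0.8],
    [0,0,0.001,0,0.8],
    [0,0,0,0,0.8],
    [0,0,0,0,0.8],
    [0,0,0,0,0.45],
    [0,0,0,0,0.35],
    [0,0,0,0,0.25],
    [0,0,0,0,0.2],
  ],
)

```text
t: 39.8
eef_pos: [655.6, 39.5, 83.6]
orientation: [0.999, 0.034, -0.0, -0.0]
contact_force: [-0.7, -0.7, 0.3]
opening: 0.793
gripper_force: 0.0
```

Emit:
drive_tool(
  motion=[
    [0,0,-0.02,0,0.2],
    [0,0,-0.035,0,0.2],
    [0,0,-0.035,0,0.2],
    [0,0,-0.035,0,0.2],
    [0,0,0,0,0.2],
    [0,0,0,0,0.2],
    [0,0,0,0,0.2],
    [0,0,0,0,0.2],
  ],
)

```text
t: 40.8
eef_pos: [654.9, 39.5, 207.2]
orientation: [0.999, 0.034, -0.001, -0.0]
contact_force: [0.3, 0.3, 0.1]
opening: 0.8
gripper_force: 0.0
```

```bash
python3 look.py;python3 cmp.py; python3 -c "
from h import *
go(503,141.5,210,1.5)"
```

```text
t 40.9 pos [655.3  39.5 207.8] psi 3.9 j6 1.46 | shift [-0.1528  0.1043 -0.002 ] spin 0.069 open 0.799 F [-0.1 -0.1 -0.1] 0.0
red [(array([327.6, 228.2]), 277.5)]
red []
blue [(array([284.5, 256.1]), 300.0)]
blue [(array([284.6, 256.1]), 303.0)]
white [(array([330.6, 159.3]), 681.0), (array([309.9, 194.6]), 260.0)]
white [(array([330.8, 158.7]), 704.5), (array([272. , 181.8]), 364.0)]
t 40.9 pos [655.3  39.5 207.8] psi 3.9 j6 1.46 | shift [-0.1449 -0.1122 -0.002 ] spin 0.043 open 0.799 F [-0.1 -0.1 -0.1] 0.0
```

Emit:
drive_tool(
  motion=[
    [-0.0362,-0.028,0,0,0.2],
    [-0.0362,-0.028,0,0,0.2],
    [-0.0362,-0.028,0,0,0.2],
    [-0.0362,-0.028,0,0,0.2],
    [0,0,0,0.03,0.2],
    [0,0,0,0,0.2],
    [0,0,0,0,0.2],
    [0,0,0.02,0,0.2],
  ],
)

```text
t: 41.9
eef_pos: [506.1, 140.9, 189.7]
orientation: [1.0, 0.019, 0.002, -0.0]
contact_force: [1.7, -0.2, 0.2]
opening: 0.801
gripper_force: 0.0
```

Emit:
drive_tool(
  motion=[
    [0,0,0.025,0,0.2],
    [0,0,0.025,0,0.2],
    [0,0,0.025,0,0.2],
    [0,0,0.02,0,0.2],
    [0,0,0.013,0,0.2],
    [0,0,0,0,0.2],
    [0,0,0,0,0.3],
    [0,0,0,0,0.4],
  ],
)

```text
t: 42.9
eef_pos: [504.3, 141.4, 81.5]
orientation: [1.0, 0.019, 0.001, -0.0]
contact_force: [1.4, 0.2, -0.4]
opening: 0.628
gripper_force: 0.0
```

Emit:
drive_tool(
  motion=[
    [0,0,0,0,0.5],
    [0,0,0,0,0.6],
    [0,0,0,0,0.8],
    [0,0,0,0,0.8],
    [0,0,0,0,0.8],
    [0,0,0,0,0.8],
    [0,0,-0.01,0,0.8],
    [0,0,-0.02,0,0.8],
  ],
)

```text
t: 43.9
eef_pos: [502.2, 141.1, 110.3]
orientation: [1.0, 0.019, -0.002, 0.0]
contact_force: [0.1, -0.3, -2.0]
opening: 0.522
gripper_force: 24.7
```

```bash
python3 -c "
from h import *
go(645,142,206,-10);go(645,371,206,-10)"
```

```text
t 43.9 pos [502.2 141.1 110.3] psi 2.2 j6 1.67 | shift [ 0.1424  0.0046 -0.0961] spin 0.213 open 0.522 F [ 0.1 -0.3 -2. ] 24.7
t 43.9 pos [502.2 141.1 110.3] psi 2.2 j6 1.67 | shift [ 0.1513 -0.2242 -0.0962] spin 0.213 open 0.522 F [ 0.1 -0.3 -2. ] 24.7
```

Emit:
drive_tool(
  motion=[
    [0,0,-0.048,0,0.8],
    [0,0,-0.048,0,0.8],
    [0.0475,0.0015,0,0,0.8],
    [0.0475,0.0015,0,0,0.8],
    [0.0475,0.0015,0,0,0.8],
    [0.0018,-0.0458,0,0,0.8],
    [0.0018,-0.0458,0,0,0.8],
    [0.0018,-0.0458,0,0,0.8],
  ],
)

```text
t: 44.9
eef_pos: [645.6, 280.7, 206.2]
orientation: [1.0, 0.019, -0.001, 0.0]
contact_force: [0.1, -0.5, -2.6]
opening: 0.527
gripper_force: 25.0
```

Emit:
drive_tool(
  motion=[
    [0.0018,-0.0458,0,0,0.8],
    [0.0018,-0.0458,0,0,0.8],
    [0,0,0,0.107,0.8],
    [0,0,0,0.106,0.8],
    [-0.019,0,0,0,0.8],
    [-0.019,0,0,0,0.8],
    [0,0,0,0,0.8],
    [0,0,0,0,0.8],
  ],
)

```text
t: 45.9
eef_pos: [609.3, 377.9, 206.8]
orientation: [0.996, -0.087, 0.0, 0.0]
contact_force: [1.1, -1.0, -1.8]
opening: 0.525
gripper_force: 25.0
```

Emit:
drive_tool(
  motion=[
    [0,0,0,0,0.8],
    [0,0,0,0,0.8],
    [0,0,0,0,0.8],
    [0,0,0,0,0.8],
    [0,0,0,0,0.8],
    [0,0,0,0,0.8],
    [0,0,0,0,0.8],
    [0,0,0,0,0.8],
  ],
)

```text
t: 46.9
eef_pos: [608.8, 378.1, 206.7]
orientation: [0.996, -0.087, -0.0, -0.0]
contact_force: [0.1, -0.1, -1.6]
opening: 0.522
gripper_force: 25.0
```

```bash
python3 -c "
from h import *
go(607,377,206,-10)
S=snap('side','s7.png')
cv2.imwrite('pics/v7.png',cv2.resize(S['pixels'][100:380,130:350],None,fx=2.1,fy=2.1))"
```

```text
t 46.9 pos [608.8 378.1 206.7] psi -10.0 j6 2.2 | shift [-0.0015  0.0014  0.0007] spin 0.0 open 0.522 F [ 0.1 -0.1 -1.6] 25.0
```

View pics/v7.png

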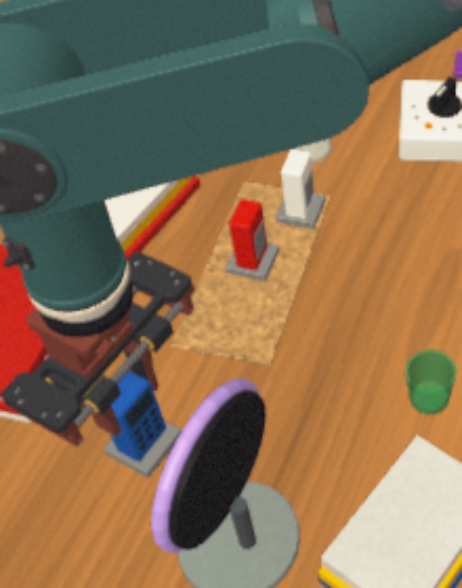

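Blue's front is presented, and red and white stand on the mat. Next: half turn and the back.

Emit:
drive_tool(
  motion=[
    [0,0,0,0,0.8],
    [0,0,0,0,0.8],
    [0,0,0,0,0.8],
    [0,0,0,0,0.8],
    [0,0,0,0,0.8],
    [0,0,0,0,0.8],
    [0.02,0,0,0,0.8],
    [0.02,0,0,0,0.8],
  ],
)

```text
t: 47.95
eef_pos: [648.5, 371.3, 206.8]
orientation: [0.996, -0.087, 0.0, -0.0]
contact_force: [-0.2, -0.1, -2.0]
opening: 0.522
gripper_force: 25.0
```

Emit:
drive_tool(
  motion=[
    [0,0,0,-0.175,0.8],
    [0,0,0,-0.175,0.8],
    [0,0,0,-0.175,0.8],
    [0,0,0,-0.175,0.8],
    [0,0,0,-0.175,0.8],
    [0,0,0,-0.175,0.8],
    [0,0,0,-0.175,0.8],
    [0,0,0,-0.175,0.8],
  ],
)

```text
t: 48.95
eef_pos: [648.2, 371.1, 206.7]
orientation: [0.816, 0.578, -0.0, -0.0]
contact_force: [-0.1, -0.4, -2.4]
opening: 0.519
gripper_force: 25.0
```

Emit:
drive_tool(
  motion=[
    [0,0,0,-0.175,0.8],
    [0,0,0,-0.175,0.8],
    [0,0,0,-0.175,0.8],
    [0,0,0,-0.175,0.8],
    [0,0,0,-0.175,0.8],
    [0,0,0,-0.175,0.8],
    [0,0,0,-0.175,0.8],
    [0,0,0,-0.175,0.8],
  ],
)

```text
t: 49.95
eef_pos: [648.1, 371.2, 206.7]
orientation: [0.252, 0.968, 0.0, -0.0]
contact_force: [0.7, -0.7, -2.7]
opening: 0.521
gripper_force: 25.0
```

Emit:
drive_tool(
  motion=[
    [0,0,0,-0.175,0.8],
    [0,0,0,-0.167,0.8],
    [0.02,0,0,0,0.8],
    [0.02,0,0,0,0.8],
    [0,0,0,0,0.8],
    [0,0,0,0,0.8],
    [0,0,0,0,0.8],
    [0,0,0,0,0.8],
  ],
)

```text
t: 50.95
eef_pos: [609.4, 377.9, 206.6]
orientation: [0.087, 0.996, 0.0, 0.0]
contact_force: [-0.0, 0.8, -2.2]
opening: 0.523
gripper_force: 25.0
```

Emit:
drive_tool(
  motion=[
    [0,0,0,0,0.8],
    [0,0,0,0,0.8],
    [0,0,0,0,0.8],
    [0,0,0,0,0.8],
    [0,0,0,0,0.8],
    [0,0,0,0,0.8],
    [0,0,0,0,0.8],
    [0,0,0,0,0.8],
  ],
)

```text
t: 51.95
eef_pos: [608.8, 378.1, 206.7]
orientation: [0.087, 0.996, 0.0, -0.0]
contact_force: [0.2, 0.7, -0.8]
opening: 0.521
gripper_force: 25.0
```

Emit:
drive_tool(
  motion=[
    [0,0,0,0,0.8],
    [0,0,0,0,0.8],
    [0,0,0,0,0.8],
    [0,0,0,0,0.8],
    [0,0,0,0,0.8],
    [-0.025,0,0,0,0.8],
    [-0.025,0,0,0,0.8],
    [0,0,0,0,0.8],
  ],
)

```text
t: 52.95
eef_pos: [659.6, 368.9, 206.4]
orientation: [0.087, 0.996, 0.0, 0.0]
contact_force: [-0.9, -0.1, -2.1]
opening: 0.519
gripper_force: 25.0
```

```bash
python3 -c "
from h import *
go(650,132,206,184)
T=snap('top','topn.png')
for n,b in (('white',(310,95,90,75)),('red',(270,105,90,75))):
  for c in blob(T['pixels'],COL[n],b,30)[:2]: print(n,rect(c,T,104),cv2.contourArea(c))"
```

```text
t 53.0 pos [659.6 368.9 206.4] psi 170.0 j6 -0.98 | shift [-0.0319 -0.2349  0.0004] spin -0.245 open 0.519 F [-0.9 -0.1 -2.1] 25.0
white (array([630.2, -63. ]), array([30.5, 48.4]), np.float32(100.0)) 142.5
red (array([656. ,  39.5]), array([25.8, 41.7]), np.float32(89.5)) 125.5
```

Emit:
drive_tool(
  motion=[
    [-0.0064,-0.047,0,0,0.8],
    [-0.0064,-0.047,0,0,0.8],
    [-0.0064,-0.047,0,0,0.8],
    [-0.0064,-0.047,0,0,0.8],
    [-0.0064,-0.047,0,0,0.8],
    [0,0,0,-0.123,0.8],
    [0,0,0,-0.122,0.8],
    [0,0,0.02,0,0.8],
  ],
)

```text
t: 54.0
eef_pos: [649.2, 133.0, 188.4]
orientation: [-0.036, 0.999, 0.0, 0.002]
contact_force: [0.6, -0.4, -1.8]
opening: 0.521
gripper_force: 25.0
```

Emit:
drive_tool(
  motion=[
    [0,0,0.03,0,0.8],
    [0,0,0.025,0,0.8],
    [0,0,0.02,0,0.8],
    [0,0,0.015,0,0.8],
    [0,0,0.007,0,0.8],
    [0,0,0,0,0.8],
    [0,0,0,0,0.8],
    [0,0,0,0,0.8],
  ],
)

```text
t: 55.0
eef_pos: [649.5, 132.5, 90.5]
orientation: [-0.036, 0.999, 0.0, 0.001]
contact_force: [-0.1, -0.2, -1.7]
opening: 0.518
gripper_force: 25.0
```

```bash
python3 -c "
from h import *
go(650,132,85,184)"
```

```text
t 55.0 pos [649.5 132.5  90.5] psi -175.9 j6 -1.54 | shift [-0.0005 -0.0005  0.0055] spin 0.001 open 0.518 F [-0.1 -0.2 -1.7] 25.0
```

Emit:
drive_tool(
  motion=[
    [0,0,0.004,0,0.8],
    [0,0,0.002,0,0.8],
    [0,0,0,0,0.8],
    [0,0,0,0,0.8],
    [0,0,0,0,0.45],
    [0,0,0,0,0.35],
    [0,0,0,0,0.25],
    [0,0,0,0,0.2],
  ],
)

```text
t: 56.0
eef_pos: [648.8, 132.5, 83.5]
orientation: [-0.036, 0.999, 0.0, -0.0]
contact_force: [-0.6, -0.6, -0.0]
opening: 0.795
gripper_force: 0.0
```

Emit:
drive_tool(
  motion=[
    [0,0,-0.02,0,0.2],
    [0,0,-0.035,0,0.2],
    [0,0,-0.035,0,0.2],
    [0,0,-0.035,0,0.2],
    [0,0,-0.035,0,0.2],
    [0.03,0,0,0,0.2],
    [0.045,0,0,0,0.2],
    [0.045,0,0,0,0.2],
  ],
)

```text
t: 57.0
eef_pos: [527.9, 123.8, 243.6]
orientation: [-0.036, 0.999, 0.0, -0.0]
contact_force: [0.4, 0.5, 0.4]
opening: 0.801
gripper_force: 0.0
```

```bash
cat > chk.py <<'E'
from h import *
T=snap('top','topn.png')
for n,b in (('white',(310,95,90,75)),('red',(270,105,90,75)),('blue',(235,105,90,75))):
  for c in blob(T['pixels'],COL[n],b,30)[:2]: print(n,rect(c,T,104),cv2.contourArea(c))
go(491.8,-287.8,240,77.3)
E
python3 chk.py
```

```text
white (array([630.7, -64.3]), array([28.5, 44.4]), np.float32(89.5)) 139.5
red (array([656. ,  39.5]), array([25.8, 41.7]), np.float32(89.6)) 122.5
t 57.0 pos [520.6 123.5 242.8] psi -175.9 j6 -1.54 | shift [ 0.0582 -0.4082  0.0032] spin 1.864 open 0.8 F [-7.1 -0.8 -0.7] 0.0
```

Emit:
drive_tool(
  motion=[
    [0.0073,-0.051,0,0,0.4],
    [0.0073,-0.051,0,0,0.4],
    [0.0073,-0.051,0,0,0.4],
    [0.0073,-0.051,0,0,0.4],
    [0.0073,-0.051,0,0,0.4],
    [0.0073,-0.051,0,0,0.4],
    [0.0073,-0.051,0,0,0.4],
    [0.0073,-0.051,0,0,0.4],
  ],
)

```text
t: 58.05
eef_pos: [499.8, -289.0, 243.7]
orientation: [-0.036, 0.999, 0.0, 0.0]
contact_force: [0.8, -0.8, -0.1]
opening: 0.604
gripper_force: 0.0
```

Emit:
drive_tool(
  motion=[
    [0,0,0,0.18,0.4],
    [0,0,0,0.18,0.4],
    [0,0,0,0.18,0.4],
    [0,0,0,0.18,0.4],
    [0,0,0,0.18,0.4],
    [0,0,0,0.18,0.4],
    [0,0,0,0.18,0.4],
    [0,0,0,0.18,0.4],
  ],
)

```text
t: 59.05
eef_pos: [500.0, -287.3, 243.6]
orientation: [0.635, 0.773, 0.0, -0.0]
contact_force: [0.2, -0.1, -0.1]
opening: 0.6
gripper_force: 0.0
```

```bash
sed -i 's/,240,77.3/,74,77.3/' chk.py; python3 chk.py
```

```text
white (array([623.6, -64.2]), array([42.7, 44.5]), np.float32(89.5)) 150.0
white (array([ 628.7, -172.6]), array([20.7, 44.7]), np.float32(66.9)) 37.0
red (array([654.6,  39.4]), array([28.6, 41.7]), np.float32(89.9)) 130.0
blue (array([649.6, 131.5]), array([25.9, 41.6]), np.float32(94.4)) 114.5
t 59.1 pos [ 500.  -287.2  243.5] psi 100.8 j6 -0.83 | shift [ 0.0009 -0.0081  0.1695] spin 0.411 open 0.602 F [-0.9 -0.2 -0.6] 0.0
```

All three stand on the mat. Next the dial.

Emit:
drive_tool(
  motion=[
    [0.001,-0.008,0,0,0.4],
    [0,0,0,0.14,0.4],
    [0,0,0,0.14,0.4],
    [0,0,0,0.13,0.4],
    [0,0,0.03,0,0.4],
    [0,0,0.03,0,0.4],
    [0,0,0.03,0,0.4],
    [0,0,0,0,0.4],
  ],
  newtons=20,
)

```text
t: 60.1
eef_pos: [489.9, -286.7, 151.7]
orientation: [0.776, 0.631, -0.001, -0.003]
contact_force: [-0.4, -0.5, 0.2]
opening: 0.598
gripper_force: 0.0
```

```bash
python3 -c "
from h import *
go(491.8,-287.8,74,77.3)"
```

```text
t 60.1 pos [ 489.9 -286.7  151.7] psi 78.2 j6 -0.45 | shift [-0.0009  0.0025  0.0776] spin 0.016 open 0.598 F [-0.4 -0.5  0.2] 0.0
```

Emit:
drive_tool(
  motion=[
    [-0.001,0.001,0.03,0.015,0.4],
    [0,0,0.025,0,0.4],
    [0,0,0.021,0,0.4],
    [0,0,0,0,0.4],
    [0,0,0,0,0.4],
    [0,0,0,0,0.6],
    [0,0,0,0,0.75],
    [0,0,0,0,1],
  ],
)

```text
t: 61.1
eef_pos: [492.9, -289.1, 78.1]
orientation: [0.781, 0.624, 0.0, 0.0]
contact_force: [-0.3, -0.1, 0.3]
opening: 0.294
gripper_force: 0.0
```

Emit:
drive_tool(
  motion=[
    [0,0,0,0,1],
    [0,0,0,0,1],
    [0,0,0,0,1],
    [0,0,0,0,1],
    [0,0,0,-0.06,1],
    [0,0,0,-0.12,1],
    [0,0,0,-0.15,1],
    [0,0,0,-0.15,1],
  ],
)

```text
t: 62.1
eef_pos: [491.9, -288.6, 77.6]
orientation: [0.609, 0.793, -0.0, -0.001]
contact_force: [-4.1, 0.4, 4.3]
opening: 0.164
gripper_force: 20.0
```

```bash
python3 -c "
from h import *
go(491.8,-287.8,74,197.3)"
```

```text
t 62.1 pos [ 491.9 -288.6   77.6] psi 105.0 j6 -0.91 | shift [0.0008 0.0002 0.0036] spin -1.611 open 0.164 F [-4.1  0.4  4.3] 20.0
```

Emit:
drive_tool(
  motion=[
    [0,0,0,-0.15,1],
    [0,0,0,-0.15,1],
    [0,0,0,-0.15,1],
    [0,0,0,-0.15,1],
    [0,0,0,-0.15,1],
    [0,0,0,-0.15,1],
    [0,0,0,-0.15,1],
    [0,0,0,-0.15,1],
  ],
)

```text
t: 63.1
eef_pos: [492.3, -288.1, 77.6]
orientation: [0.055, 0.999, 0.001, -0.0]
contact_force: [-2.1, 2.5, 4.5]
opening: 0.156
gripper_force: 20.0
```

Emit:
drive_tool(
  motion=[
    [0,0,0,-0.15,1],
    [0,0,0,-0.12,1],
    [0,0,0,-0.1,1],
    [0,0,0,0,1],
    [0,0,0,0,1],
    [0,0,0,0,1],
    [0,0,0,0,1],
    [0,0,0,0,1],
  ],
)

```text
t: 64.1
eef_pos: [492.3, -287.8, 77.6]
orientation: [-0.128, 0.992, 0.001, -0.0]
contact_force: [-1.6, 2.7, 4.7]
opening: 0.161
gripper_force: 20.0
```

```bash
python3 -c "
from h import *
go(491.8,-287.8,74,197.3);print(read_state()['wrist_torque'])"
```

```text
t 64.1 pos [ 492.3 -287.8   77.6] psi -165.3 j6 -2.48 | shift [0.0005 0.0001 0.0036] spin -0.046 open 0.161 F [-1.6  2.7  4.7] 20.0
[0.70613895 0.25006256 0.02415005]
```

Release, rise and clear away for a look.

Emit:
drive_tool(
  motion=[
    [0,0,0,-0.03,1],
    [0,0,0,0,0.75],
    [0,0,0,0,0.6],
    [0,0,0,0,0.4],
    [0,0,0,0,0.4],
    [0,0,0,0,0.4],
    [0,0,-0.03,0,0.4],
    [0,0,-0.04,0,0.4],
  ],
)

```text
t: 65.1
eef_pos: [491.9, -288.4, 147.4]
orientation: [-0.143, 0.99, 0.001, -0.001]
contact_force: [1.1, 0.1, -0.5]
opening: 0.6
gripper_force: 0.0
```

Emit:
drive_tool(
  motion=[
    [0,0,-0.05,0,0.4],
    [0,0,-0.05,0,0.4],
    [0.02,0,0,0,0.4],
    [0.04,0,0,0,0.4],
    [0.03,0.03,0,0,0.4],
    [0,0.04,0,0,0.4],
    [0,0.03,0,0,0.4],
    [0,0,0,0,0.4],
  ],
)

```text
t: 66.1
eef_pos: [376.1, -216.5, 246.5]
orientation: [-0.143, 0.99, 0.001, -0.001]
contact_force: [-0.8, -0.1, 0.3]
opening: 0.595
gripper_force: 0.0
```

```bash
python3 chk.py; python3 -c "
from h import *
T=load('top');S=snap('side','s9.png')
cv2.imwrite('pics/v9.png',np.hstack([cv2.resize(T['pixels'][90:240,240:440],None,fx=2,fy=2),cv2.resize(S['pixels'][120:270,200:400],None,fx=2,fy=2)]))"
```

```text
white (array([630.7, -64.3]), array([28.5, 44.4]), np.float32(89.5)) 139.0
red (array([656. ,  39.5]), array([25.8, 41.7]), np.float32(89.6)) 122.5
blue (array([650.9, 132.4]), array([25.6, 38.9]), np.float32(90.4)) 108.5
t 66.2 pos [ 377.3 -218.   247. ] psi -163.5 j6 -2.54 | shift [-0.0902 -0.0995  0.1728] spin 2.08 open 0.602 F [ 0.8 -1.5  0.2] 0.0
```

View pics/v9.png

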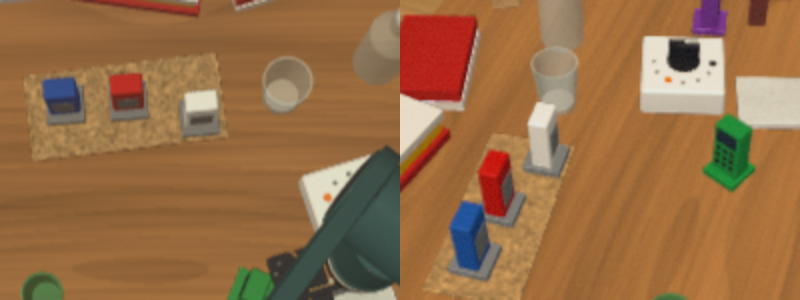

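All three handsets stand upright on the mat, and the dial bar lines up with the black dot. The robot is clear, so I'm handing in.

```bash
python3 -c "
from h import *
print(order.close_job())"
```

```text
the job is handed in; nothing more can be done
None
```

I handed the job in without seeing a verdict: the white, red and blue handsets (black was absent) were presented front then back and stand upright on the mat, white after a knock that left it about 33 mm inside the edge, and the dial went to the fourth click and then back to off.

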